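Press a plug home with the bench quick clamp

TASK

Squeeze the bench clamp's trigger, stroke after stroke, until its jaw has pressed the brass plug fully home in the manifold block; squeeze gently, no harder than it takes to move the plug, and stop once it is home, because a strong grip crushes the plug's seal. Then press the clamp's release tab so that the jaw springs back fully open, leaving the block lying in the clamp with its plug in. Do not touch the block or plug, and leave the other things where they are.

Things in the scene. Friction and masses are not known exactly. Their poses are not given: they have to be found in the camera images.
- clamp: Bench quick clamp used as a small press, screwed down on a plywood board 150 x 400 x 18 mm. Origin on the counter under the board (board from y -180 to +220 mm); y runs along the bar, +y to the grip end, z up. From -y to +y: fixed stop, work block, jaw pad, grey housing (y 45 to 200 mm, top 82 mm high) with trigger and upright grip on it, release tab behind the grip.
- grip_back (a point): middle of the back (+y) face of the fixed black grip, 135 mm above the counter; the grip is 30 mm wide in x, 20 mm thick in y, its top 157 mm above the counter. 54 mm from the trigger's front face at rest, 38 mm at full squeeze (about 42 mm between straight fingers, as the lever then leans). Only the trigger moves, so the middle of the squeeze shifts 8 mm towards the grip.
- trigger_pad (a point): point on the front (-y) face of the upright trigger lever, 135 mm above the counter, 60 mm above its pivot; moves with it. Lever 26 mm wide in x, 10 mm thick, top 157 mm above the counter. Squeeze it towards the grip (+y): full stroke 16 mm here, 2 N at first, 4 N at its end, plus 6 N per 60 mm/s of speed (it is damped) and the jaw's load; let go, a spring returns it in 0.5 s.
- trigger (a joint): trigger angle, rad: 0 let go, 0.27 squeezed to its stop
- jaw: moving jaw: rubber pad 32 mm across on the end of the bar; origin at the centre of its pressing (-y) face, 55 mm above the counter, at clamp y = +10 mm when fully open. Each full squeeze walks it 6 mm towards -y (one ratchet tooth), 45 mm at most. Jaw force is about 1.9 x the trigger force above its spring, less 3 to 4 N of the spring that pulls the jaw open.
- tab_top (a point): centre of the top of the steel release tab, 28 x 26 mm, 108 mm above the counter, 62 mm behind the grip's back face. Pressed down 9 mm to its stop (6 N) and held, with the trigger let go, it frees the ratchet and the jaw springs fully open within 1 s. It bobs up to 3 mm by itself as the jaw walks.
- anvil: fixed steel stop 40 mm wide, 20 mm thick in y, 45 mm tall, on the clamp's bed; origin in the middle of its underside, 35 mm above the counter. It is pinned at a different place along the bar each time.
- block: loose aluminium manifold block 40 x 50 x 40 mm (x, y, z) with two brass ports on top, about 0.25 kg, lying on the clamp's bed between side rails, a few mm from the stop; origin in the middle of its underside, axes as the clamp's. A brass plug sticks out of its +y end, facing the jaw.
- plug (a joint): how far the plug still stands out of its seat, m: 0 is fully home (flange against the block), 0.007 to 0.010 at the start. It goes in against a steady friction of about 5 N (10 to 15 N on the trigger with all else) and stays where it is left. More than 24 N on it, which is about 19 N on the trigger, crushes its seal.
- plug_face (a point): centre of the outer face of the plug's flange (brass disc 24 mm across, 6 mm thick), 55 mm above the counter, on the axis of the jaw pad
- spare_plug: bystander: brass plug standing on its 24 mm flange on the baseboard, 28 mm tall; the origin is the middle of its underside
- hex_nut: bystander: steel hex nut lying on the baseboard, 24 mm across, 10 mm thick; the origin is the middle of its underside
- tee: bystander: brass tee fitting 68 mm long lying on the counter; the origin is the middle of its underside
- coupling: bystander: steel hose coupling 50 mm long lying on the counter; the origin is the middle of its underside
- pliers: bystander: pliers with blue handles, 190 mm long, lying on the counter; the origin is the middle of its underside
- spray_can: bystander: white can, 66 mm wide, 190 mm tall, standing; the origin is the middle of its underside
- carton: bystander: small cardboard box 90 x 120 x 60 mm; the origin is the middle of its underside
There are look-alikes about, which are no part of the job. There is more than one size of the block; the one meant has the size given above.

How it is judged:
By the outcome, as a careful person would: the job done as asked, in the order asked, and still so for the second after the job is handed in, with the robot touching nothing.
It also fails if it takes over 67 s, if anything falls off the work surface, if the arm or the gripper's body presses on something with over 40 N, if the wrist force passes 120 N, or if a joint passes its speed limit or range.

ROBOT

A 7-joint arm with a two-finger parallel gripper is mounted at the origin on the work surface. World frame = base frame: x ahead of the robot, y to its left, z up, the work surface at z = 0. Lengths are in m, angles in rad, forces in N, time in s.
With the tool pointing down it reaches from about 0.425 to 0.825 m from the base axis. Payload 3.6 kg.
Tool frame: the origin (TCP) lies between the finger pads; the fingertips stand 19 mm ahead of it and the grasp point (between the pads) is the TCP; z points along the fingers, y is the line along which they close (so a half turn about z gives the same grasp; the last joint's range is limited). The gripper opens to 85 mm and grips with 20 to 120 N. Pads are 22 mm wide; open, the fingers measure 114 mm over their backs; the gripper's body (76 mm by 85 mm) begins 54 mm behind the grasp point. The pads swing forward as they close: fully open they stand 13 mm farther back than shut.
Start: joints at [1.095, 0.615, -0.013, 1.423, 0.008, 1.103, -0.04], TCP at [0.283, -0.585, 0.25] pointing down, gripper open.
Joint ranges: [-3.12, 3.12], [-0.3, 2.06], [-1.34, 1.32], [0.26, 2.42], [-1.36, 4.5], [0.01, 1.98], [-2.84, 2.84]. Speed limits (rad/s): [2.79, 2.79, 3.14, 3.14, 3.14, 3.14, 3.14].

INTERFACE

Orientations are given as a rotation vector (axis times angle).
In Python, from workcell import r, eoat, kinematics, vision gives the robot as it stands. Calls block until the motion is done:
- r.goto(position, orientation): joint-space move of the TCP to a pose.
- r.move_l(position, vel=0.15, orientation=None): straight line of the TCP; orientation=None keeps the orientation; vel is the mean speed in m/s.
- r.move_j(angles): joint-space move.
- eoat.grip(opening): finger opening in m; the grip force is fixed at half the most; returns when the fingers have stopped.
- r.sleep(seconds).
- kinematics.inverse_kinematics(position, orientation): joint angles nearest the present ones, or None.
- r.get_state(): the state.
- vision.camera(name): name is "side" or "top"; returns a dict with "pixels" (384x512x3 uint8, red, green, blue), "depth" (384x512 float32, m along the optical axis (not along the pixel's ray), 0 where there is no reading), "mtx" (3x3 intrinsics, pixels), "D" ([k1, k2, p1, p2, k3] as OpenCV has them; the pictures are not rectified), "rvec" (rotation vector, rad) and "tvec" (3), from world to camera coordinates, as OpenCV has them. Camera axes: x right, y down, z forward; pixel columns grow to the right and rows downward; lengths in m; the calibration is good to about 2 mm. A picture is of the moment at which its call begins.
A pose or a line that the arm cannot do raises r.IKError and nothing moves.
- r.job_done(): hands the job in; it is judged then, once.
The state is a dict: "t": time; "joint_positions": joint angles; "dq": joint speeds; "joint_efforts": joint torques, N m; "ee_pos": TCP position; "orientation": TCP orientation; "wrist_force": force on the tool from outside, world axes, zero at the start; "ft_torque": the same for the moment, N m; "gripper_width": finger opening in m; "grip_force": force on a finger pad.
Only numpy, scipy, OpenCV 4.12 (cv2) and the standard library are available. Lean on these libraries where they do the work, as an engineer would, in place of code of your own. Each camera call takes 0.05 s, during which the arm holds its last target. There are 200 camera calls.

## Working session

There is one attempt and no reset: what is moved stays moved. The work goes in short steps, each a Python script; the robot and the scene stay as the last script left them, time stands still between calls to the robot, and variables do not carry over. Pictures are saved under pics/ and viewed, at most 10 in all, crops included, and the job is handed in when it is done.

```bash
ls; mkdir -p pics
python3 - <<'E'
from workcell import r, eoat, kinematics, vision
import cv2,numpy as np
for n in("side","top"):
    c=vision.camera(n); cv2.imwrite(f"pics/{n}0.png",c["pixels"][:,:,::-1]); np.savez(f"{n}0.npz",**c)
    R=cv2.Rodrigues(np.array(c["rvec"]))[0]; print(n,(-R.T@np.array(c["tvec"]).ravel()).round(3),R[2].round(2),c["mtx"][0][0],c["D"])
print(r.get_state())
E
```

```text
pics
side [0.218 0.304 0.792] [ 0.47 -0.44 -0.77] 373.74535880100154 [-0.11680262  0.          0.          0.          0.        ]
top [ 0.455 -0.108  1.205] [ 0.13 -0.   -0.99] 431.8372531634082 [-0.09609443  0.          0.          0.          0.        ]
{'t': 0.1, 'joint_positions': array([ 1.09445271,  0.61584013, -0.01259768,  1.42475779,  0.00811508,
        1.10339844, -0.04039506]), 'dq': array([ 0.00078387, -0.00118267, -0.00023258, -0.00285445,  0.00212346,
       -0.00054267,  0.00013271]), 'joint_efforts': array([ 2.69091179e-03, -4.70377743e+01,  2.60217050e-01, -1.71569967e+01,
        1.00048911e-02,  5.82247420e-03, -5.06046933e-05]), 'ee_pos': array([ 0.28235179, -0.58475037,  0.24923621]), 'orientation': array([-3.06021523e+00, -7.00255884e-01,  9.06701564e-04]), 'wrist_force': array([-0.50002368, -0.13938939,  0.07787195]), 'ft_torque': array([-0.03741847, -0.00096349,  0.00604392]), 'grip_force': 0.0, 'gripper_width': 0.0852298566526193}
```

View pics/side0.png

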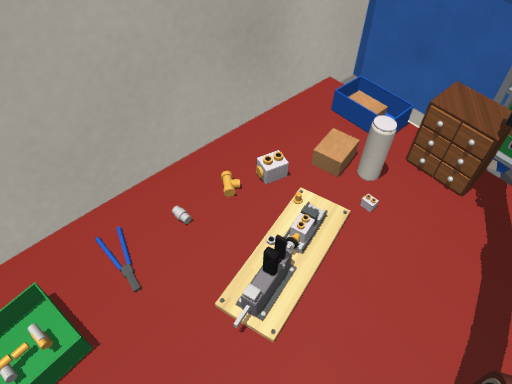

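View pics/top0.png

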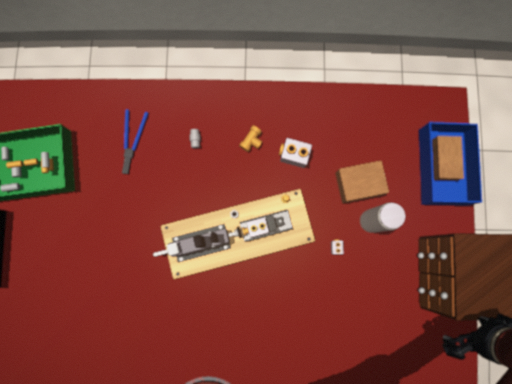

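The side view shows the clamp board running from (225,310) to (345,205), with the black grip at (272,262). In the top view the board spans (165..312, 192..277), with the grip end at the left and the block at (257,228). Next I'll fit the board outline and check it against the depth.

```bash
cat > h.py <<'E'
import cv2,numpy as np
def load(n): return dict(np.load(n))
def cam(c):
    R=cv2.Rodrigues(np.asarray(c["rvec"],float))[0]; t=np.asarray(c["tvec"],float).ravel(); return R,t
def norm(c,uv): return cv2.undistortPoints(np.asarray(uv,float).reshape(-1,1,2),np.asarray(c["mtx"]),np.asarray(c["D"])).reshape(-1,2)
def plane(c,uv,z):
    R,t=cam(c); n=norm(c,uv); d=np.c_[n,np.ones(len(n))]@R; o=-R.T@t
    return o+d*((z-o[2])/d[:,2])[:,None]
def cloud(c):
    R,t=cam(c); v,u=np.mgrid[:384,:512]; n=norm(c,np.c_[u.ravel(),v.ravel()]); d=c["depth"].ravel()
    P=(np.c_[n*d[:,None],d]-t)@R; P[d==0]=np.nan; return P.reshape(384,512,3)
def board(c):
    """clamp origin xy and direction of clamp +y, from the plywood outline"""
    hsv=cv2.cvtColor(c["pixels"],cv2.COLOR_RGB2HSV)
    m=cv2.inRange(hsv,(15,50,120),(32,170,255)); m=cv2.morphologyEx(m,cv2.MORPH_CLOSE,np.ones((5,5)))
    k=max(cv2.findContours(m,0,cv2.CHAIN_APPROX_NONE)[0],key=cv2.contourArea)
    P=plane(c,cv2.convexHull(k).reshape(-1,2),0.018)[:,:2]
    return cv2.minAreaRect((P*1000).astype(np.float32)),m
E
python3 - <<'E'
from h import *
for n in("side","top"):
    c=load(n+"0.npz"); rect,m=board(c); print(n,rect)
    b=cv2.boxPoints(rect)/1000; ctr=b.mean(0); e=[b[1]-b[0],b[2]-b[1]]; L=max(e,key=np.linalg.norm); yh=L/np.linalg.norm(L); yh*=np.sign(yh[1]); xh=np.array([yh[1],-yh[0]])
    o=ctr-0.02*yh; print("origin",o.round(4),"yhat",yh.round(4))
    C=cloud(c); X=(C[...,:2]-o)@np.c_[xh,yh]; z=C[...,2]; dark=c["pixels"].max(2)<60
    for lab,s in (("tops>.15",(abs(z-.157)<.006)&(abs(X[...,0])<.05)&(abs(X[...,1]-.1)<.12)),("tab",(abs(z-.108)<.006)&(abs(X[...,0])<.03)&(X[...,1]>.1)&(X[...,1]<.25)),("blocktop",(abs(z-.075)<.005)&(abs(X[...,0])<.03)&(X[...,1]<0)&(X[...,1]>-.15)),("anvil/others",(abs(z-.08)<.003)&(abs(X[...,0])<.03)&(X[...,1]<-.05))):
        q=X[s]; 
        if len(q): print(lab,len(q),np.percentile(q,[2,50,98],axis=0).round(4).tolist(), np.median(z[s]).round(4))
    # profile along the bar
    for y in np.arange(-.14,.25,.01):
        s=(abs(X[...,1]-y)<.005)&(abs(X[...,0])<.012)&(z>0); 
        if s.any(): print("%.2f:%.3f/%.3f"%(y,np.median(z[s]),z[s].max()),end=" ")
    print()
    big=cv2.resize(c["pixels"][180:290,150:320] if n=="top" else c["pixels"][180:345,205:360],None,fx=3.5,fy=3.5,interpolation=cv2.INTER_CUBIC); cv2.imwrite(f"pics/{n}0z.png",big[:,:,::-1])
E
```

```text
side ((498.6575927734375, -68.75575256347656), (150.54315185546875, 403.2033386230469), 15.976158142089844)
origin [ 0.5042 -0.088 ] yhat [-0.2752  0.9614]
tops>.15 197 [[-0.014, 0.0718], [-0.0003, 0.1113], [0.0132, 0.123]] 0.1569
tab 231 [[-0.0146, 0.1173], [-0.0006, 0.1831], [0.0134, 0.1978]] 0.1092
blocktop 277 [[-0.02, -0.0778], [-0.0056, -0.0393], [0.0192, -0.0127]] 0.0762
anvil/others 181 [[-0.0227, -0.669], [0.0025, -0.0775], [0.0251, -0.0523]] 0.0804
-0.14:0.020/0.021 -0.13:0.036/0.037 -0.12:0.037/0.038 -0.11:0.055/0.056 -0.10:0.068/0.069 -0.09:0.078/0.078 -0.08:0.081/0.084 -0.07:0.080/0.084 -0.06:0.078/0.085 -0.05:0.084/0.087 -0.04:0.078/0.086 -0.03:0.083/0.087 -0.02:0.078/0.088 -0.01:0.064/0.079 0.00:0.064/0.068 0.01:0.068/0.074 0.02:0.064/0.072 0.03:0.065/0.067 0.04:0.082/0.083 0.05:0.083/0.086 0.06:0.084/0.085 0.07:0.158/0.159 0.08:0.131/0.159 0.09:0.083/0.089 0.10:0.156/0.156 0.11:0.158/0.160 0.12:0.130/0.160 0.13:0.082/0.084 0.14:0.083/0.085 0.15:0.082/0.086 0.16:0.084/0.086 0.17:0.109/0.111 0.18:0.109/0.112 0.19:0.109/0.113 0.20:0.068/0.112 0.21:0.022/0.068 0.22:0.017/
[... 478 characters left out ...]
.0273, -0.0516]] 0.0802
-0.14:0.019/0.025 -0.13:0.020/0.038 -0.12:0.035/0.040 -0.11:0.036/0.059 -0.10:0.057/0.071 -0.09:0.055/0.061 -0.08:0.081/0.085 -0.07:0.082/0.085 -0.06:0.075/0.084 -0.05:0.082/0.088 -0.04:0.078/0.087 -0.03:0.079/0.087 -0.02:0.081/0.088 -0.01:0.065/0.078 0.00:0.064/0.071 0.01:0.048/0.074 0.02:0.065/0.074 0.03:0.034/0.067 0.04:0.021/0.068 0.05:0.081/0.086 0.06:0.083/0.088 0.07:0.099/0.159 0.08:0.157/0.163 0.09:0.085/0.096 0.10:0.082/0.086 0.11:0.155/0.162 0.12:0.157/0.161 0.13:0.084/0.151 0.14:0.083/0.087 0.15:0.083/0.088 0.16:0.082/0.086 0.17:0.084/0.093 0.18:0.107/0.112 0.19:0.108/0.113 0.20:0.108/0.110 0.21:0.064/0.065 0.22:0.061/0.066 0.23:0.059/0.068 0.24:0.005/0.067
```

View pics/side0z.png

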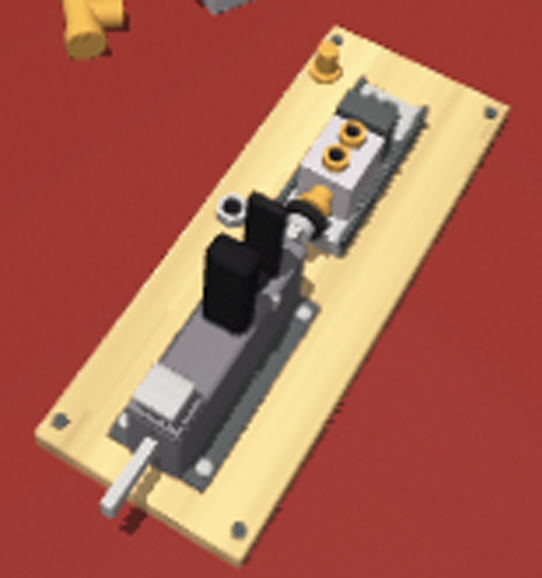

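The side close-up shows the trigger in front of the grip, the jaw pad facing the plug, and the tab behind. Both views agree:
- **Clamp origin:** about (0.504, -0.0895).
- **Along the bar:** grip back at y=0.125, trigger front at 0.071, tab at 0.187 (z 0.108). This matches the given spacings of 54 and 62 mm.

I'll push the trigger with the closed fingers' tips at 135 mm height, in small steps with wrist-force feedback.

```bash
cat > rob.py <<'E'
import numpy as np
from scipy.spatial.transform import Rotation as Ro
from workcell import r, eoat, kinematics, vision
yh=np.array([-.2758,.9612]); xh=np.array([yh[1],-yh[0]]); O=np.array([.5042,-.0895])
def W(x,y,z): return np.r_[O+x*xh+y*yh,z]
def ori(s):   # tool z down, tool y (closing line) along s*clamp x
    Y=np.r_[s*xh,0]; Z=np.array([0,0,-1.]); return Ro.from_matrix(np.c_[np.cross(Y,Z),Y,Z]).as_rotvec()
def st():
    s=r.get_state(); return s["t"],(s["ee_pos"][:2]-O)@yh,s
def F(s,b): return -(s["wrist_force"][:2]-b)@yh     # push on the trigger
def tare(): 
    r.sleep(.15); return np.mean([(r.sleep(.02),r.get_state()["wrist_force"])[1] for _ in range(5)],0)
E
python3 - <<'E'
from rob import *
eoat.grip(0.0)
s=r.get_state(); print(s["t"],s["gripper_width"],s["ee_pos"])
p=s["ee_pos"].copy(); p[2]=.33; r.move_l(p,vel=.3)
q0=r.get_state()["joint_positions"]; best=None
for sg in(1,-1):
    q=kinematics.inverse_kinematics(W(0,.045,.25),ori(sg))
    if q is not None: 
        print(sg,np.round(q,2)); d=abs(np.array(q)-q0).max()
        if best is None or d<best[0]: best=(d,sg)
sg=best[1]; open("sg","w").write(str(sg))
r.goto(W(0,.045,.25),ori(sg)); print(r.get_state()["t"])
r.move_l(W(0,.045,.154),vel=.15)
b=tare(); np.save("b.npy",b); t,y,s=st(); print(t,y,s["ee_pos"],b)
for i in range(12):
    r.move_l(W(0,.046+.001*i,.154),vel=.03); t,y,s=st(); f=F(s,b[:2]); print("%.2f %.4f %.2f"%(t,y,f))
    if f>1.2: break
E
```

```text
0.8667 0.00018059894363385524 [ 0.28260072 -0.5853128   0.25030035]
1 [ 0.4   0.41 -0.5   1.85  0.24  0.93  0.07]
-1 [-0.08  0.38  0.18  1.87 -0.08  0.9  -2.72]
3.375
4.4 0.044763929388852465 [ 0.49230858 -0.04634116  0.15482241] [-0.34257855 -0.03277967  0.16607196]
4.65 0.0461 0.90
4.90 0.0471 -0.37
5.15 0.0481 -0.69
5.40 0.0491 -0.18
5.65 0.0501 -0.26
5.90 0.0511 -0.21
6.15 0.0521 -0.17
6.40 0.0531 1.36
```

```bash
cat >> rob.py <<'E'
def read(b,n=3):
    fs=[]
    for _ in range(n): r.sleep(.01); t,y,s=st(); fs.append(F(s,b[:2]))
    return t,y,np.mean(fs)
def stroke(y0,yend,b,fstop,coarse=.001,fine=.0004,fth=8.):
    """push from y0 to yend in steps, stopping at fstop; returns the log"""
    log=[]; y=y0
    while y<yend-1e-6:
        y=min(yend,y+(fine if log and log[-1][2]>fth else coarse))
        r.move_l(W(0,y,.154),vel=.03); log.append(read(b))
        if log[-1][2]>fstop: break
    return log
def show(l): print(" ".join("%.1f/%.2f"%(a[1]*1e3,a[2]) for a in l)," t=%.1f"%l[-1][0])
E
python3 - <<'E'
from rob import *
b=np.load("b.npy"); r.move_l(W(0,.057,.154),vel=.03)
show(stroke(.057,.078,b,13.))
E
```

```text
58.0/0.10 59.0/0.52 60.0/0.24 60.3/2.21 61.6/3.07 62.5/4.12 63.3/4.93 64.1/5.00 64.9/6.02 65.6/6.08 66.4/6.05 67.3/6.26 68.2/6.38 69.1/5.96 70.1/7.03 71.1/7.16 72.4/6.63 73.9/5.60 74.5/6.14 75.2/6.94 76.0/7.10  t=12.5
```

Run:
```python
from rob import *
b=np.load("b.npy")
show(stroke(.078,.083,b,11.))
c=vision.camera("side"); np.savez("side1.npz",**c)
import cv2
cv2.imwrite("pics/side1z.png",cv2.resize(c["pixels"][180:290,225:360],None,fx=5,fy=5,interpolation=cv2.INTER_CUBIC)[:,:,::-1])
```

```text
77.0/6.79 77.5/8.47 77.6/8.44 77.6/8.97 77.6/9.66 77.7/10.58 77.7/11.13  t=14.4
```

View pics/side1z.png

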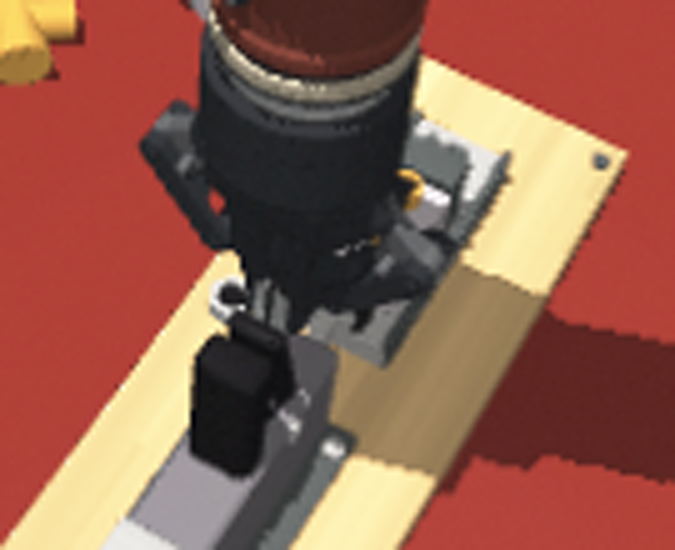

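The picture shows the trigger leaning against the grip at about (255,330), so the full stroke ends at 77.6 mm. Next I'll let go and do stroke 2.

```bash
cat >> rob.py <<'E'
def full(b,fstop,coarse=.0015,fine=.0005):
    r.move_l(W(0,.058,.154),vel=.08); r.sleep(.3); log=[]; y=.0595; r.move_l(W(0,y,.154),vel=.03)
    while y<.086:
        y+=fine if log and log[-1][2]>8 else coarse
        r.move_l(W(0,y,.154),vel=.03); log.append(read(b,2))
        if log[-1][2]>fstop or log[-1][1]>.0774: break
    return log
E
python3 - <<'E'
from rob import *
b=np.load("b.npy"); show(full(b,14.))
E
```

```text
60.3/2.58 61.6/4.12 62.9/4.91 64.2/5.72 65.1/6.33 66.1/7.31 67.2/7.86 68.2/8.26 68.5/9.09 68.9/8.77 69.3/9.75 69.7/9.55 70.2/9.09 70.7/9.56 71.1/9.59 71.6/9.29 72.1/8.92 72.6/9.35 73.2/9.11 74.2/8.53 75.2/7.23 76.5/7.85 77.8/8.00  t=21.6
```

Run:
```python
from rob import *
b=np.load("b.npy"); show(full(b,13.5))
```

```text
60.3/1.63 61.6/3.93 62.8/5.13 64.2/5.57 64.9/6.54 65.7/7.95 66.7/9.15 67.0/8.43 67.4/8.54 67.9/9.03 68.3/9.16 68.7/9.81 69.2/10.19 69.7/9.75 70.1/9.79 70.6/9.93 71.1/10.44 71.5/10.00 72.0/9.57 72.5/9.61 73.1/9.75 74.0/8.66 75.0/8.30 75.3/8.71 75.6/8.48 75.8/9.17 76.0/9.86 76.3/9.88 76.5/10.85 76.8/11.33 77.0/11.61 77.2/12.30 77.5/12.22  t=31.4
```

Run:
```python
from rob import *
b=np.load("b.npy"); l=full(b,13.2); show(l)
```

```text
60.3/1.94 61.4/4.94 62.3/5.95 62.9/8.00 63.6/9.48 63.7/9.68 64.0/10.13 64.2/10.18 64.4/10.76 64.6/11.02 64.9/11.76 65.1/12.54 65.3/13.29  t=35.8
```

Stroke 4 gets stiff straight away with no sliding plateau, so the plug looks home. I'll let go, move clear behind the clamp and check by camera before releasing.

Run:
```python
from rob import *; import cv2
o=ori(int(open("sg").read()))
r.move_l(W(0,.057,.154),vel=.1); r.move_l(W(0,.055,.215),vel=.25)
r.move_l(W(0,.187,.215),vel=.25)
ims=[]
for n,(a,bb,c0,d) in dict(side=(180,260,270,350),top=(195,265,220,310)).items():
    c=vision.camera(n); np.savez(n+"2.npz",**c); p=np.load(n+"0.npz")["pixels"]
    for q in(p,c["pixels"]): ims.append(cv2.resize(q[a:bb,c0:d],(390,290),interpolation=cv2.INTER_CUBIC))
cv2.imwrite("pics/cmp.png",np.vstack([np.hstack(ims[:2]),np.hstack(ims[2:])])[:,:,::-1])
print(r.get_state()["t"],r.get_state()["ee_pos"])
```

```text
37.2833 [0.45290325 0.08807918 0.21434875]
```

View pics/cmp.png

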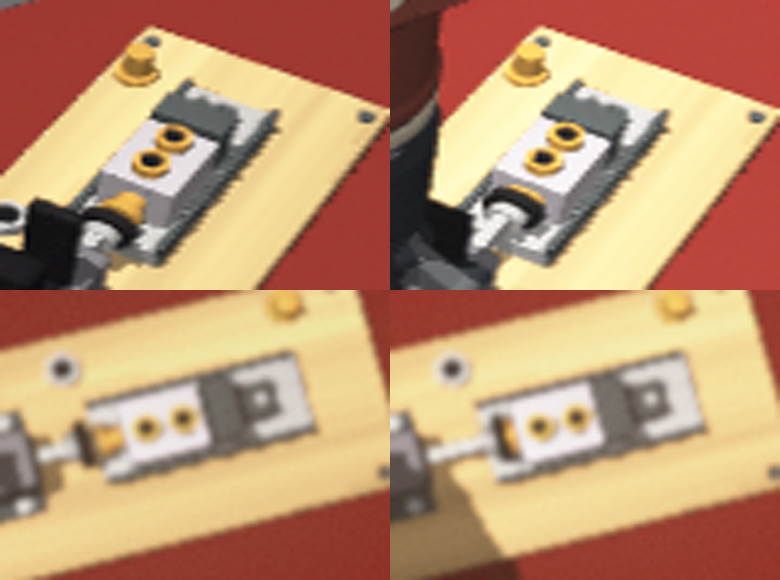

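In the "after" views the pad sits against the plug, with only the flange's thickness of brass showing between pad and block. The block lies against the stop. The force log agrees: 13 N with no sliding means home. Next I'll press the tab.

Run:
```python
from rob import *; import cv2
r.move_l(W(0,.187,.135),vel=.12); b=tare(); z=.135
while z>.108:
    z-=.0015; r.move_l(W(0,.187,z),vel=.05); r.sleep(.01); s=r.get_state(); f=s["wrist_force"][2]-b[2]
    print("%.1f/%.1f"%(s["ee_pos"][2]*1e3,f),end=" ")
    if f>13: break
r.sleep(1.2); r.move_l(W(0,.187,.24),vel=.2); r.sleep(.3)
ims=[]
for n,(a,bb,c0,d) in dict(side=(180,260,270,350),top=(195,265,220,310)).items():
    c=vision.camera(n); np.savez(n+"3.npz",**c); ims.append(cv2.resize(c["pixels"][a:bb,c0:d],(390,290),interpolation=cv2.INTER_CUBIC))
cv2.imwrite("pics/end.png",np.hstack(ims)[:,:,::-1]); print(r.get_state()["t"])
```

```text
133.5/-0.6 131.9/0.2 130.4/0.5 128.9/1.2 127.4/0.0 126.1/2.4 124.5/1.9 123.0/2.1 121.6/4.0 120.0/3.7 118.5/5.0 117.9/12.7 117.7/25.3 44.0667
```

View pics/end.png

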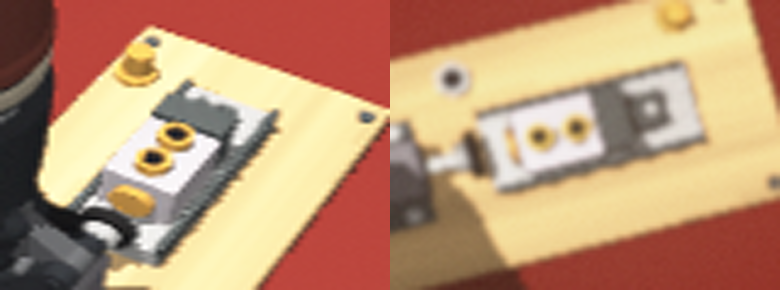

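The pad is back at its start position, about (477,155) in the right half of the picture. The plug's flange sits flush on the block, which still lies against the stop.

```bash
python3 -c "
from workcell import r
print(r.job_done())"
```

```text
the job is handed in; nothing more can be done
None
```

The plug is fully home and the jaw has sprung back open, with the block still in the clamp; the trigger push peaked at about 13 N (crush limit about 19 N), and I handed the job in at about 44 s of the 67 s allowed.

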